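# Fit the grinding disc to the bench sharpener

## Robot

A 6-joint arm with a two-finger parallel gripper is mounted at the origin on a cart in front of the work surface, level with it; the furniture and walls round the work are solid. World frame = base frame: x ahead of the robot, y to its left, z up, the work surface at z = 0. Lengths are in mm, angles in rad, forces in N, time in s.
With the tool pointing down it reaches from about 250 to 800 mm from the base axis. Payload 8.5 kg.
Tool frame: the origin (TCP) lies on the mounting face of the last link; the fingertips stand 173 mm ahead of it and the grasp point (between the pads) lies 155 mm ahead of it (manip.finger_overhang is the y of the fingertips in the tool frame, in mm); y points along the fingers, z is the direction in which the jaws open and shut, and the axes are right-handed (so a half turn about y gives the same grasp; the last joint's range is limited). The gripper opens to 85 mm and grips with 20 to 120 N. Pads are 22 mm wide; open, the fingers measure 114 mm over their backs; the gripper's body (76 mm by 85 mm) begins 54 mm behind the grasp point. The pads swing forward as they close: fully open they stand 13 mm farther back than shut.
Start: joints at [1.19, 0.238, -0.013, 1.319, 0, 1.571], TCP at [195.112, 487.369, 404.676] pointing down, gripper open.
Joint ranges: [-2.66, 2.66], [-1.03, 1.9], [-1.14, 1.46], [-1.82, 2.27], [-1.45, 1.34], [-3.14, 3.14]. Speed limits (rad/s): [2.22, 2.22, 2.79, 3.14, 3.14, 3.14].

## Interface

Orientations are given as a 3x3 rotation matrix whose columns are the frame's x, y, z axes.
In Python, from cell import manip gives the robot as it stands.
- The arm moves only by the tool carry_out, never from a script. Its argument "rows" is a list of rows, each an object of numbers: "dx", "dy", "dz": the shift along the world's x, y, z in m; "ax", "ay", "az": the turn, a rotation vector about the world's x, y, z in rad; "fingers": the opening, from -1 (shut) to 1 (fully open). A call has 1 to 8 rows; each row shifts and turns the pose as measured when the row begins; what a row does not reach is not made up. A row lasts 1/8 s, in which the tool goes at most 62.5 mm and 10.7 degrees, less where a joint would pass 70% of its speed; a pose out of reach is approached as far as the arm can. A call is refused whole if a number of a shift passes 0.0625 or a number of a turn 0.188, either way. A call with a gripper value outside its range is refused whole. The fingers move at their own pace and stop on an object; "force" is the grip in N (left out, the last holds). Time passes only in rows, so rows that do not move let the fingers close. It gives the time, the measured TCP pose, the force and the opening at its end, in the units of the state.
- manip.read_state(): the state, without advancing time (a new reading comes with each control period).
- manip.get_image(name): name is "side" or "top"; returns the picture (420x560x3 uint8, red, green, blue); there is no depth.
- manip.camera_model(name): a dict with "camera_matrix" (3x3 intrinsics, pixels), "world_from_camera" (4x4, takes a point from camera to world coordinates). Camera axes: x right, y down, z forward; pixel columns grow to the right and rows downward; lengths in mm; the calibration is good to about 2 mm. A picture is of the moment at which its call begins. camera_model takes no time and is no camera call.
- manip.job_done(): hands the job in, once; it reports no verdict.
Trained networks look in the newest picture that a camera, given by its name, has taken for a name from the list of things; names that differ only in an ending like _2 or _b are one class to them, and where a whole thing is asked for, a point or a joint stands for the part that bears it (a point fixed in the world has none). Each returns a list of dicts, best first, with "score" (0 to 1); they miss things now and then, are a little off and sometimes report something else, mostly with a low value. They report only what shows in the picture. A call takes as long as a camera call.
- manip.find_in(camera, name): "point" ([x, y, z] in mm, in the coordinates of the camera as it stood for that picture, good to about 4 mm: the middle of the surface that is visible of it).
- manip.place_of(camera, name): "point" ([x, y, z] in mm, in the coordinates of the camera as it stood for that picture, good to about 4 mm: a listed point, or the origin of a listed thing).
The state is a dict: "time_s": time; "q": joint angles; "qvel": joint speeds; "joint_torque": joint torques, N m; "tcp_pos": TCP position; "ee_rot": TCP orientation; "contact_force": force on the tool from outside, world axes, zero at the start; "wrist_torque": the same for the moment, N m; "gripper_width": finger opening in mm.
Only numpy, scipy, OpenCV 4.12 (cv2) and the standard library are available. Lean on these libraries where they do the work, as an engineer would, in place of code of your own. Each camera call takes 0.05 s, during which the arm holds its last target.

## Task

Fit the grinding disc on the bench sharpener: set it on the spindle, turn it until its five holes drop over the five studs of the drive hub, and slide it fully home, slowly and with only a light push, because the stone cracks if it is forced. Then swing the tool rest in over the disc as far as its stop and let go, leaving the other things on the bench where they are.

Things in the scene. Friction and masses are not known exactly. Their poses are not given: they have to be found in the camera images.
- sharpener: Bench sharpener, fixed: grey housing 60 mm high, a dial and a rocker switch on its front, an upright spindle with a round steel drive hub (84 mm) on top. Origin: spindle axis at bench height; z up, -x its front; the housing spans x -100..100, y -98..134 mm. The hub stops at any angle, which is not measured but can be seen or felt; it turns stiffly (0.25 Nm), a light touch does not drag it.
- spindle_face (a point): Centre of the hub's upper face, 78 mm above the bench, where the disc's underside must lie; axes as the sharpener's. On the face stand five equally spaced studs, 8.5 mm thick, on a circle of 32 mm radius, 12 mm high, the last 2.5 mm tapering to 4.4 mm. A disc resting on the stud tips is 12 mm too high; it drops when turned to match (at most 72 degrees of turning).
- nose_tip (a point): Tip of the spindle's centring nose, on the axis 29 mm above the hub's face: a post 18.5 mm in diameter up to 22 mm above the face, then tapering to 8 mm at the tip. It enters the disc's bore before the studs are reached and so centres the disc.
- grinding_disc: Loose disc 130 mm wide, 0.28-0.56 kg: carrier plate 8 mm thick, stone ring round it (inner diameter 86, top at 13 mm), in the middle a round aluminium boss 40 mm in diameter up to 54 mm: grip here, any angle. Origin: centre of the underside, z up. Bore 20 mm; five equal holes 11.5 mm on 32 mm radius, the first on +x. Never press or knock it on the sharpener with over 50 N.
- tool_rest (a joint): Angle of the tool rest about its post, rad: 0 swung out, 1.69 at its stop over the front of the disc; grows counterclockwise seen from above. Stiff (0.12 Nm), stays put. The arm and rest plate reach 140 mm from the post axis and lie 96-104 mm above the bench: 5 mm over the stone of a disc that is home; they strike one that is not.
- rest_post (a point): Vertical axis of the tool rest's post, at arm height (94 mm above the bench), at x 0, y 105 mm in the sharpener's frame and with its axes. The arm points along 150 degrees + the rest's angle, counted from the sharpener's +x, counterclockwise.
- rest_knob (a point): Upright black knob on the tool rest's arm, a cylinder 17 mm in diameter, to swing the rest by; this point is on its axis, 60 mm from the post axis, 136 mm above the bench. The knob is full width from 13 mm below to 9 mm above this point; a 9 mm neck joins it to the arm, whose top is 32 mm below the point. Moves with the rest.
- chisel_20: Bystander: wide chisel with a wooden handle, 237 x 28 x 27 mm, lying on the bench, origin under its middle. Leave it alone.
- masking_roll: Bystander: roll of masking tape, 96 mm diameter, 24 mm high, lying flat, origin under its middle. Leave it alone.
- block_plane: Bystander: small block plane, 150 x 42 x 51 mm, origin under its middle. Leave it alone. In front of it, to the right of the sharpener and close behind the disc, stands a fixed taped bundle of boards 98 mm high: lift the disc clear of it.

How it is judged (in metres and radians):
On the way, in this order (a step that is already met when the one before it is completed fails the run):
1. the disc is fully home on the hub, over all five studs (z of grinding_disc in the frame of spindle_face below 0.002 m and horizontal distance between grinding_disc and spindle_face below 0.003 m and angle between the z axis of grinding_disc and the z axis of spindle_face, either way round below 0.035 rad), for 0.3 s.
2. the tool rest has been swung in to its stop (value of joint tool_rest above 1.62 rad), for 0.2 s.
At the end, for the whole second after the job is handed in: The disc lies boss upward on the hub, its underside within 2 mm of the hub's face, centred within 3 mm and level within 2 degrees, at rest; the tool rest stands within 0.07 rad (4 degrees) of its stop; nothing is held (all of step 1 and z of grinding_disc in the frame of spindle_face above -0.004 m and angle between grinding_disc's own z axis and vertical below 0.035 rad and value of joint tool_rest above 1.62 rad and linear speed of grinding_disc below 0.01 m/s); the robot touches nothing.
It fails at once if the disc is pressed or knocked on the sharpener with more than 50 N (contact force between grinding_disc and sharpener above 50 N).
It fails at once if a bystander (chisel, tape roll, block plane) is moved by more than 30 mm (distance of any of chisel_20, masking_roll, block_plane from where it was at the start of the episode above 0.03 m).
It also fails if it takes over 67 s, if anything falls off the work surface, if the arm or the gripper's body presses on something with over 40 N, if the wrist force passes 120 N, or if a joint passes its speed limit or range.

## Working session

There is one attempt and no reset: what is moved stays moved. The work goes in short steps, Python scripts to look and compute and a tool call to move; the robot and the scene stay as the last step left them, time stands still between calls to the robot, and variables do not carry over. Pictures are saved under pics/ and viewed, and the job is handed in when it is done.

Besides the shell and the picture viewer there is one more tool, called after "Emit:" as name([rows], argument=value, ...), one row to a line, values as JSON. carry_out: Moves the arm, as the interface text tells. Its arguments: {"type":"object","properties":{"rows":{"type":"array"},"force":{"type":"number"}},"required":["rows"]}

```bash
ls; mkdir -p pics
cat > h.py <<'E'
from cell import manip
import numpy as np, cv2
def w(cam,p):
    T=np.array(manip.camera_model(cam)["world_from_camera"]); return (T@np.r_[p,1])[:3]
def px(cam,P):
    m=manip.camera_model(cam);T=np.linalg.inv(np.array(m["world_from_camera"]));c=(T@np.r_[P,1])[:3];u=np.array(m["camera_matrix"])@c;return u[:2]/u[2]
def atz(cam,uv,z):
    m=manip.camera_model(cam);T=np.array(m["world_from_camera"]);K=np.array(m["camera_matrix"])
    d=T[:3,:3]@np.linalg.solve(K,np.r_[uv,1]);o=T[:3,3];return o+d*(z-o[2])/d[2]
def snap(cam,name):
    im=manip.get_image(cam);cv2.imwrite(f"pics/{name}.png",im[:,:,::-1]);return im
E
python3 - <<'E'
from h import *
for c in ("side","top"):
    snap(c,c+"0")
    T=np.array(manip.camera_model(c)["world_from_camera"]);print(c,T.round(2).tolist())
    for n in ["spindle_face","nose_tip","grinding_disc","rest_post","rest_knob","sharpener","chisel_20","masking_roll","block_plane"]:
        for r in manip.place_of(c,n)[:2]: print(n,round(r["score"],2),w(c,r["point"]).round(1))
s=manip.read_state();print(s)
E
```

```text
pics
side [[0.99, -0.06, 0.12, 341.38], [-0.13, -0.49, 0.86, -1143.29], [0.01, -0.87, -0.49, 769.49], [0.0, 0.0, 0.0, 1.0]]
spindle_face 0.84 [644.7 164.6  77.5]
nose_tip 0.57 [645.3 164.9 102.8]
grinding_disc 0.93 [439.5  55.2  -3.1]
rest_post 0.83 [616.1 259.8  92.9]
sharpener 0.74 [643.1 161.3  -0.8]
sharpener 0.28 [440.8  54.7  -2.3]
chisel_20 0.85 [331.7 313.2   0.7]
masking_roll 0.84 [ 363.8 -229.1   -1.3]
masking_roll 0.21 [557.9 277.8 135.4]
block_plane 0.72 [ 700.4 -156.7    2. ]
top [[0.03, -0.99, 0.14, 398.97], [-1.0, -0.03, -0.01, 35.57], [0.01, -0.14, -0.99, 1124.61], [0.0, 0.0, 0.0, 1.0]]
spindle_face 0.94 [642.8 165.9  77.9]
nose_tip 0.66 [641.5 165.6 104.2]
nose_tip 0.61 [3.371e+02 3.135e+02 3.000e-01]
rest_post 0.68 [614.9 261.6  92.4]
rest_knob 0.64 [555.2 274.9 133.2]
sharpener 0.94 [6.428e+02 1.626e+02 6.000e-01]
chisel_20 0.69 [3.360e+02 3.123e+02 2.000e-01]
masking_roll 0.86 [ 362.7 -238.5    0.6]
block_plane 0.61 [ 6.962e+02 -1.586e+02  5.000e-01]
{'time_s': 1.0, 'q': array([ 1.19000184e+00,  2.38169175e-01, -1.34693793e-02,  1.31921107e+00,
        3.06544662e-05,  1.57079566e+00]), 'qvel': array([ 0.00080618, -0.00061258,  0.00015638, -0.00044087,  0.00079917,
       -0.0024387 ]), 'joint_torque': array([-7.16652653e-05, -5.38587248e+01,  3.46696579e+01,  2.66087358e-03,
        2.07398093e-04,  3.66926415e-06]), 'tcp_pos': array([195.10747164, 487.37243631, 404.70434249]), 'ee_rot': array([[ 9.28369899e-01, -4.82680007e-05,  3.71657543e-01],
       [-3.71657545e-01, -3.80889811e-05,  9.28369898e-01],
       [-3.06545018e-05, -9.99999998e-01, -5.32998301e-05]]), 'contact_force': array([-0.79524269,  0.59480873, -0.18591897]), 'wrist_torque': array([-1.79750156e-05,  4.81886042e-02, -2.73181113e-02]), 'gripper_width': 85.50676239958942}
```

View pics/side0.png

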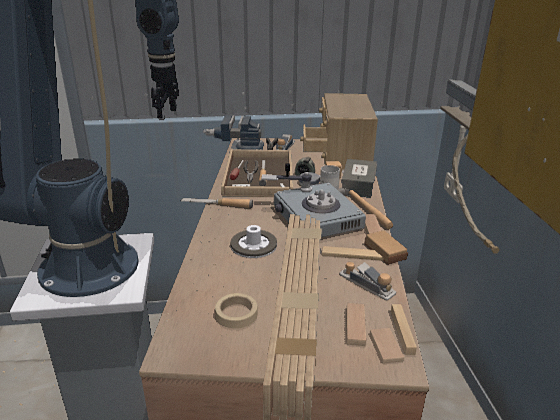

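View pics/top0.png

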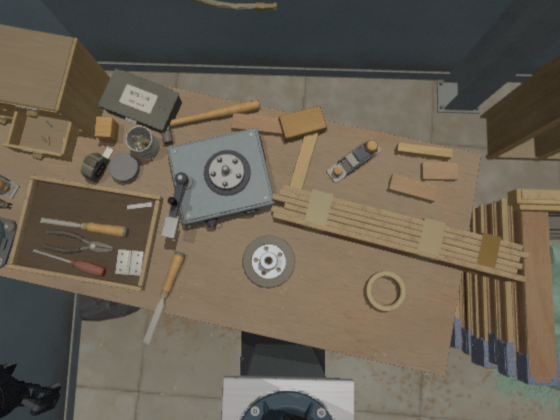

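Run:
```python
from h import *
im=cv2.imread("pics/top0.png")
a=cv2.resize(im[130:240,150:280],None,fx=6,fy=5.4,interpolation=cv2.INTER_CUBIC);cv2.imwrite("pics/c1.png",cv2.resize(im[130:240,150:280],None,fx=5,fy=5,interpolation=cv2.INTER_CUBIC))
cv2.imwrite("pics/c2.png",cv2.resize(im[225:300,230:310],None,fx=7,fy=7,interpolation=cv2.INTER_CUBIC))
print(px("top",[643,165,78]),px("top",[643,165,107]),px("top",[440,55,0]),px("top",[440,55,54]))
print(px("side",[440,55,54]),px("side",[643,165,78]))
```

```text
[224.83436572 170.49396084] [223.42875883 167.62692877] [268.49170345 257.6824761 ] [268.12790965 256.84711428]
[255.0319137  227.80946229] [319.87825503 197.89838454]
```

View pics/c1.png

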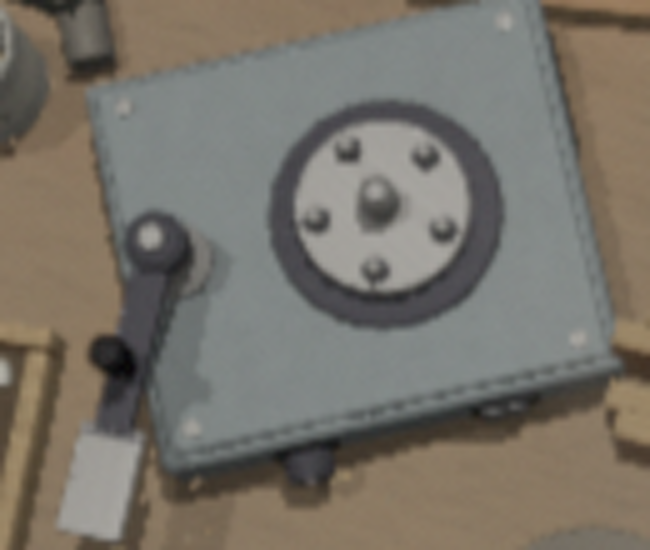

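View pics/c2.png

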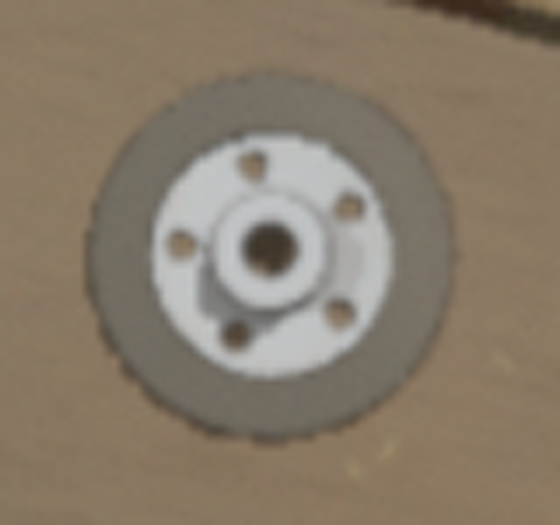

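Run:
```python
from h import *
def cv(p,s,o): return (np.array(p)+.5)/s-.5+np.array(o)
def ang(P,c): 
    a=np.degrees(np.arctan2(P[:,1]-c[1],P[:,0]-c[0]))
    return a
S=np.array([atz("top",cv(p,5,(150,130)),88) for p in [(348,150),(426,156),(443,230),(376,270),(315,220)]])
H=np.array([atz("top",cv(p,7,(230,225)),7) for p in [(253,165),(350,207),(340,312),(236,334),(182,244)]])
for P in (S,H):
    c=P.mean(0);a=ang(P,c);print(c.round(1),np.hypot(*(P-c)[:,:2].T).round(1),a.round(1),(a%72).round(1))
    z=np.exp(1j*np.radians(a)*5).mean();print(np.degrees(np.angle(z))/5, abs(z))
for n,p,z,o,s in [("hub",(386,213),75,(150,130),5),("nose",(378,196),105,(150,130),5),("disc",(272,255),8,(230,225),7),("boss",(271,249),54,(230,225),7),("bore",(270,248),54,(230,225),7),("postcap",(152,238),108,(150,130),5),("knob",(112,351),145,(150,130),5)]:
    print(n,atz("top",cv(p,s,o),z).round(1))
# housing corners z=60
for p in [(90,90),(530,0),(618,360),(168,465)]: print(atz("top",cv(p,5,(150,130)),60).round(1))
```

```text
[640.5 161.2  88. ] [31.5 31.8 31.8 31.6 32.4] [  33.1  -39.3 -110.8  177.7  104.7] [33.1 32.7 33.2 33.7 32.7]
33.06900673037795 0.9994743888212625
[432.5  54.7   7. ] [31.9 32.1 32.2 31.7 32.4] [  14.2  -58.3 -129.6  157.7   86.4] [14.2 13.7 14.4 13.7 14.4]
14.07786808317212 0.999620889454672
hub [639.6 160.5  75. ]
nose [640.8 161.  105. ]
disc [431.5  54.8   8. ]
boss [432.1  54.4  54. ]
bore [432.5  54.7  54. ]
postcap [617.  264.8 108. ]
knob [557.2 271.3 145. ]
[700.6 310.3  60. ]
[753.1  95.6  60. ]
[573.5  46.7  60. ]
[516.2 261.5  60. ]
```

Run:
```python
from h import *
im=cv2.imread("pics/side0.png")
q=cv2.resize(im[160:280,215:395],None,fx=4.4,fy=4.4,interpolation=cv2.INTER_CUBIC)
def d(P,col):
    u=(px("side",P)-[215,160]+.5)*4.4-.5
    cv2.circle(q,tuple(int(x) for x in u.round()),3,col,-1)
for t in np.linspace(0,2*np.pi,40): 
    d([432.5+20*np.cos(t),54.7+20*np.sin(t),54],(0,0,255)); d([432.5+65*np.cos(t),54.7+65*np.sin(t),0],(0,255,0)); d([640.6+42*np.cos(t),161+42*np.sin(t),78],(0,255,255))
d([640.6,161,107],(0,0,255)); 
yaw=np.radians(16.5);
d([557.2,271.3,145],(255,0,255))
cv2.imwrite("pics/c3.png",q)
for p in [(275,190),(275,218),(282,186)]: print(atz("top",p,98).round(0))
```

```text
[595.  43.  98.]
[529.  41.  98.]
[605.  27.  98.]
```

View pics/c3.png

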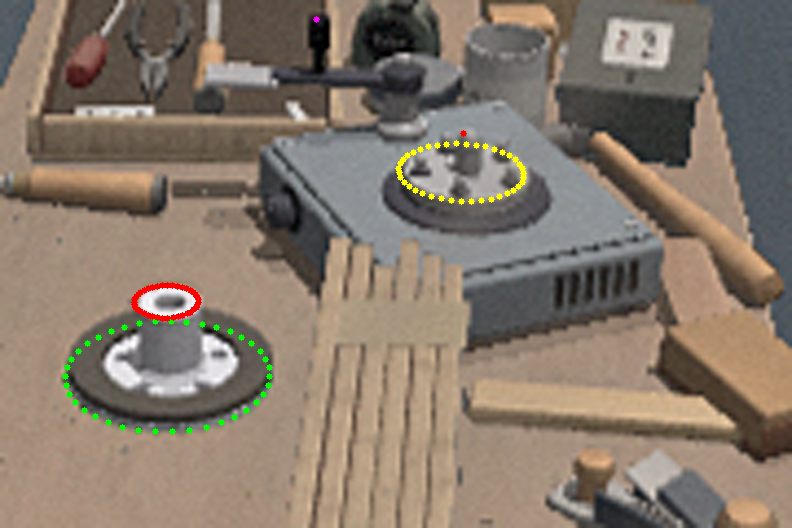

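Emit:
carry_out([
  {"dx": 0.03, "dy": -0.054, "az": -0.149, "fingers": 1},
  {"dx": 0.03, "dy": -0.054, "az": -0.149},
  {"dx": 0.03, "dy": -0.054, "az": -0.149},
  {"dx": 0.03, "dy": -0.054, "az": -0.149},
  {"dx": 0.03, "dy": -0.054, "az": -0.149},
  {"dx": 0.03, "dy": -0.054, "az": -0.149},
  {"dx": 0.03, "dy": -0.054, "az": -0.149},
  {"dx": 0.027, "dy": -0.054, "az": -0.149},
], force=40)

```text
validation failed for argument at $.ro...
```

Emit:
carry_out([
  {"dx": 0.03, "dy": -0.054, "dz": 0, "ax": 0, "ay": 0, "az": -0.149, "fingers": 1},
  {"dx": 0.03, "dy": -0.054, "dz": 0, "ax": 0, "ay": 0, "az": -0.149, "fingers": 1},
  {"dx": 0.03, "dy": -0.054, "dz": 0, "ax": 0, "ay": 0, "az": -0.149, "fingers": 1},
  {"dx": 0.03, "dy": -0.054, "dz": 0, "ax": 0, "ay": 0, "az": -0.149, "fingers": 1},
  {"dx": 0.03, "dy": -0.054, "dz": 0, "ax": 0, "ay": 0, "az": -0.149, "fingers": 1},
  {"dx": 0.03, "dy": -0.054, "dz": 0, "ax": 0, "ay": 0, "az": -0.149, "fingers": 1},
  {"dx": 0.03, "dy": -0.054, "dz": 0, "ax": 0, "ay": 0, "az": -0.149, "fingers": 1},
  {"dx": 0.027, "dy": -0.054, "dz": 0, "ax": 0, "ay": 0, "az": -0.149, "fingers": 1},
], force=40)

```text
time_s: 2.0
tcp_pos: [433.2, 49.1, 405.2]
ee_rot: [[-0.031, 0.006, 0.999], [-1.0, 0.001, -0.031], [-0.001, -1.0, 0.006]]
contact_force: [0.8, 1.7, 0.9]
gripper_width: 85.5
```

Emit:
carry_out([
  {"dx": -0.001, "dy": 0.0055, "dz": -0.05, "ax": 0, "ay": 0, "az": 0.03, "fingers": 1},
  {"dx": 0, "dy": 0, "dz": -0.05, "ax": 0, "ay": 0, "az": 0, "fingers": 1},
  {"dx": 0, "dy": 0, "dz": -0.035, "ax": 0, "ay": 0, "az": 0, "fingers": 1},
  {"dx": 0, "dy": 0, "dz": -0.01, "ax": 0, "ay": 0, "az": 0, "fingers": 1},
  {"dx": 0, "dy": 0, "dz": 0, "ax": 0, "ay": 0, "az": 0, "fingers": 1},
])

```text
time_s: 2.62
tcp_pos: [434.6, 48.8, 258.2]
ee_rot: [[-0.014, 0.011, 1.0], [-1.0, 0.001, -0.014], [-0.001, -1.0, 0.011]]
contact_force: [-0.2, 0.1, 0.1]
gripper_width: 85.3
```

Run:
```python
from h import *
s=manip.read_state();print(s["tcp_pos"].round(1),s["ee_rot"].round(4).tolist(),s["contact_force"].round(1),s["q"].round(2))
a=snap("top","t1");b=snap("side","s1")
q=np.hstack([cv2.resize(a[200:320,210:330],None,fx=3.3,fy=3.3,interpolation=cv2.INTER_CUBIC),cv2.resize(b[150:270,190:310],None,fx=3.3,fy=3.3,interpolation=cv2.INTER_CUBIC)])
cv2.imwrite("pics/c4.png",q[:,:,::-1])
```

```text
[434.6  48.8 258.2] [[-0.0143, 0.0112, 0.9998], [-0.9999, 0.0007, -0.0143], [-0.0009, -0.9999, 0.0112]] [-0.2  0.1  0.1] [ 0.11  0.19 -0.48  0.89 -0.    1.7 ]
```

View pics/c4.png

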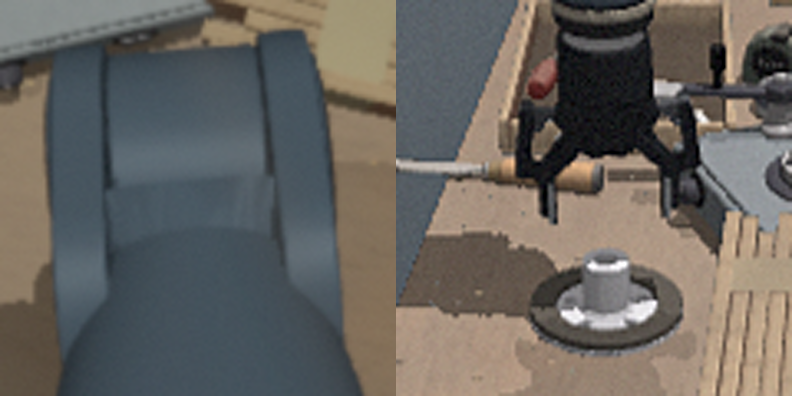

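Emit:
carry_out([
  {"dx": -0.002, "dy": 0.006, "dz": -0.03, "ax": 0, "ay": 0.011, "az": 0.014, "fingers": 1},
  {"dx": 0, "dy": 0, "dz": -0.02, "ax": 0, "ay": 0, "az": 0, "fingers": 1},
  {"dx": 0, "dy": 0, "dz": 0, "ax": 0, "ay": 0, "az": 0, "fingers": 1},
])

```text
time_s: 3.1
tcp_pos: [435.5, 55.9, 212.4]
ee_rot: [[0.001, 0.011, 1.0], [-1.0, 0.002, 0.001], [-0.002, -1.0, 0.011]]
contact_force: [0.2, 0.4, 0.5]
gripper_width: 85.6
```

Run:
```python
from h import *
s=manip.read_state();print(s["tcp_pos"].round(1),s["ee_rot"].round(4).tolist(),s["contact_force"].round(1))
```

```text
[435.5  55.9 212.4] [[0.0011, 0.0108, 0.9999], [-1.0, 0.0022, 0.0011], [-0.0022, -0.9999, 0.0108]] [0.2 0.4 0.5]
```

Emit:
carry_out([
  {"dx": -0.003, "dy": -0.001, "dz": -0.012, "ax": -0.002, "ay": 0.011, "az": 0, "fingers": 1},
  {"dx": 0, "dy": 0, "dz": -0.01, "ax": 0, "ay": 0.005, "az": 0, "fingers": 1},
  {"dx": -0.001, "dy": 0, "dz": 0, "ax": 0, "ay": 0, "az": 0, "fingers": 1},
  {"dx": 0, "dy": 0, "dz": 0, "ax": 0, "ay": 0, "az": 0, "fingers": 1},
])

```text
time_s: 3.6
tcp_pos: [432.5, 55.0, 191.6]
ee_rot: [[0.001, -0.002, 1.0], [-1.0, 0.001, 0.001], [-0.001, -1.0, -0.002]]
contact_force: [0.8, -0.8, -1.0]
gripper_width: 85.1
```

Run:
```python
from h import *
s=manip.read_state();print(s["tcp_pos"].round(1),s["ee_rot"].round(4).tolist(),s["contact_force"].round(1))
```

```text
[432.5  55.  191.6] [[0.0012, -0.0023, 1.0], [-1.0, 0.0006, 0.0012], [-0.0006, -1.0, -0.0023]] [ 0.8 -0.8 -1. ]
```

Emit:
carry_out([
  {"dx": 0, "dy": 0, "dz": 0, "ax": 0, "ay": 0, "az": 0, "fingers": -1},
  {"dx": 0, "dy": 0, "dz": 0, "ax": 0, "ay": 0, "az": 0, "fingers": -1},
  {"dx": 0, "dy": 0, "dz": 0, "ax": 0, "ay": 0, "az": 0, "fingers": -1},
  {"dx": 0, "dy": 0, "dz": 0, "ax": 0, "ay": 0, "az": 0, "fingers": -1},
  {"dx": 0, "dy": 0, "dz": 0, "ax": 0, "ay": 0, "az": 0, "fingers": -1},
  {"dx": 0, "dy": 0, "dz": 0, "ax": 0, "ay": 0, "az": 0, "fingers": -1},
], force=60)

```text
time_s: 4.35
tcp_pos: [432.8, 55.0, 192.5]
ee_rot: [[0.001, -0.001, 1.0], [-1.0, 0.001, 0.001], [-0.001, -1.0, -0.001]]
contact_force: [-0.0, -0.2, -0.3]
gripper_width: 39.2
```

Run:
```python
from h import *
s=manip.read_state();print(s["tcp_pos"].round(1),s["ee_rot"].round(4).tolist(),s["contact_force"].round(1),s["gripper_width"])
b=snap("side","s2")
cv2.imwrite("pics/c5.png",cv2.resize(b[150:270,190:310],None,fx=4,fy=4,interpolation=cv2.INTER_CUBIC)[:,:,::-1])
```

```text
[432.8  55.  192.5] [[0.0012, -0.0009, 1.0], [-1.0, 0.0007, 0.0012], [-0.0007, -1.0, -0.0009]] [-0.  -0.2 -0.3] 39.16943005636795
```

View pics/c5.png

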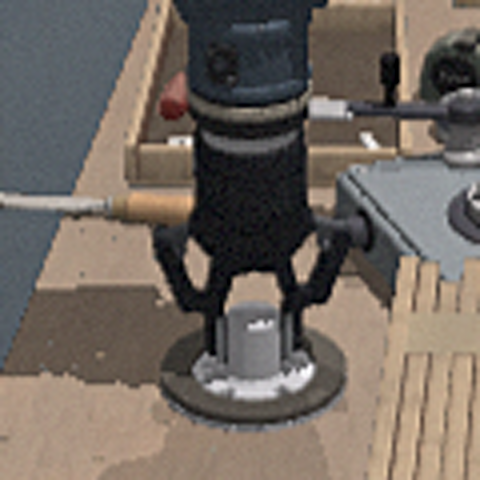

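Emit:
carry_out([
  {"dx": 0, "dy": 0, "dz": 0.02, "ax": 0, "ay": 0, "az": 0, "fingers": -1},
  {"dx": 0, "dy": 0, "dz": 0.035, "ax": 0, "ay": 0, "az": 0, "fingers": -1},
  {"dx": 0, "dy": 0, "dz": 0.04, "ax": 0, "ay": 0, "az": 0, "fingers": -1},
  {"dx": 0, "dy": 0, "dz": 0.03, "ax": 0, "ay": 0, "az": 0, "fingers": -1},
  {"dx": 0, "dy": 0, "dz": 0.01, "ax": 0, "ay": 0, "az": 0, "fingers": -1},
  {"dx": 0, "dy": 0, "dz": 0, "ax": 0, "ay": 0, "az": 0, "fingers": -1},
])

```text
time_s: 5.15
tcp_pos: [431.0, 54.7, 328.9]
ee_rot: [[0.001, -0.007, 1.0], [-1.0, -0.0, 0.001], [0.0, -1.0, -0.007]]
contact_force: [-0.1, 1.1, -2.7]
gripper_width: 38.9
```

Run:
```python
from h import *
s=manip.read_state();print(s["tcp_pos"].round(1),s["ee_rot"].round(4).tolist(),s["contact_force"].round(1),s["gripper_width"])
```

```text
[431.   54.7 328.9] [[0.001, -0.0068, 1.0], [-1.0, -0.0001, 0.001], [0.0001, -1.0, -0.0068]] [-0.1  1.1 -2.7] 38.935516345346635
```

Emit:
carry_out([
  {"dx": 0.02, "dy": 0.01, "dz": 0, "ax": 0, "ay": 0, "az": 0.04, "fingers": -1},
  {"dx": 0.037, "dy": 0.019, "dz": 0, "ax": 0, "ay": 0, "az": 0.06, "fingers": -1},
  {"dx": 0.037, "dy": 0.019, "dz": 0, "ax": 0, "ay": 0, "az": 0.06, "fingers": -1},
  {"dx": 0.037, "dy": 0.019, "dz": 0, "ax": 0, "ay": 0, "az": 0.06, "fingers": -1},
  {"dx": 0.037, "dy": 0.018, "dz": 0, "ax": 0, "ay": 0, "az": 0.06, "fingers": -1},
  {"dx": 0.024, "dy": 0.012, "dz": 0, "ax": 0, "ay": 0, "az": 0.04, "fingers": -1},
  {"dx": 0.006, "dy": 0.003, "dz": 0, "ax": 0, "ay": 0, "az": 0.01, "fingers": -1},
  {"dx": 0, "dy": 0, "dz": 0, "ax": 0, "ay": 0, "az": 0, "fingers": -1},
])

```text
time_s: 6.15
tcp_pos: [631.6, 157.2, 312.9]
ee_rot: [[0.334, -0.026, 0.942], [-0.943, -0.009, 0.334], [-0.0, -1.0, -0.028]]
contact_force: [0.0, -0.9, -3.3]
gripper_width: 39.1
```

```bash
cat > st.py <<'E'
from h import *
s=manip.read_state();R=s["ee_rot"]
print(round(s["time_s"],2),"tcp",s["tcp_pos"].round(1),"y",R[:,1].round(4),"jaw deg",np.degrees(np.arctan2(R[1,2],R[0,2])).round(2),"F",s["contact_force"].round(1),"M",s["wrist_torque"].round(2),"w",round(s["gripper_width"],1),"grasp",(s["tcp_pos"]+155*R[:,1]).round(1))
E
python3 st.py
python3 - <<'E'
from h import *
b=snap("side","s3");t=snap("top","t3")
q=np.hstack([cv2.resize(t[110:230,170:290],None,fx=3.3,fy=3.3,interpolation=cv2.INTER_CUBIC),cv2.resize(b[110:230,250:370],None,fx=3.3,fy=3.3,interpolation=cv2.INTER_CUBIC)])
cv2.imwrite("pics/c6.png",q[:,:,::-1])
E
```

```text
6.15 tcp [631.6 157.2 312.9] y [-0.0263 -0.0093 -0.9996] jaw deg 19.5 F [ 0.  -0.9 -3.3] M [ 0.01  0.02 -0.02] w 39.1 grasp [627.5 155.8 157.9]
```

View pics/c6.png

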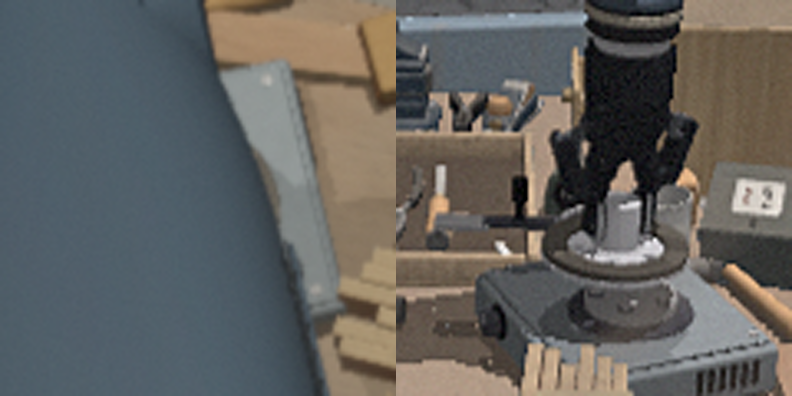

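Emit:
carry_out([
  {"dx": 0.0096, "dy": 0.0042, "dz": 0.006, "ax": 0.009, "ay": -0.026, "az": -0.006, "fingers": -1},
  {"dx": 0, "dy": 0, "dz": 0, "ax": 0, "ay": 0, "az": 0, "fingers": -1},
  {"dx": 0, "dy": 0, "dz": 0, "ax": 0, "ay": 0, "az": 0, "fingers": -1},
])

```text
time_s: 6.62
tcp_pos: [640.3, 160.5, 321.4]
ee_rot: [[0.326, 0.003, 0.945], [-0.945, 0.001, 0.326], [0.0, -1.0, 0.003]]
contact_force: [-0.2, -0.4, -3.0]
gripper_width: 38.9
```

```bash
python3 st.py
```

```text
6.62 tcp [640.3 160.5 321.4] y [ 3.3e-03  9.0e-04 -1.0e+00] jaw deg 19.04 F [-0.2 -0.4 -3. ] M [ 0.   -0.02  0.02] w 38.9 grasp [640.8 160.7 166.4]
```

Run:
```python
from h import *
b=snap("side","s4")[:,:,::-1]
o=(270,130);f=5
q=cv2.resize(b[o[1]:o[1]+110,o[0]:o[0]+110],None,fx=f,fy=f,interpolation=cv2.INTER_CUBIC)
def d(P,col):
    u=(px("side",P)-o+.5)*f-.5; cv2.circle(q,tuple(int(x) for x in u.round()),2,col,-1)
for t in np.linspace(0,2*np.pi,40):
    c,s=np.cos(t),np.sin(t)
    d([640.8+20*c,160.7+20*s,183],(0,0,255)); d([640.8+65*c,160.7+65*s,129+13],(0,255,0)); d([640.8+42*c,160.7+42*s,78],(0,255,255))
cv2.imwrite("pics/c7.png",q)
```

```text
(no output)
```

View pics/c7.png

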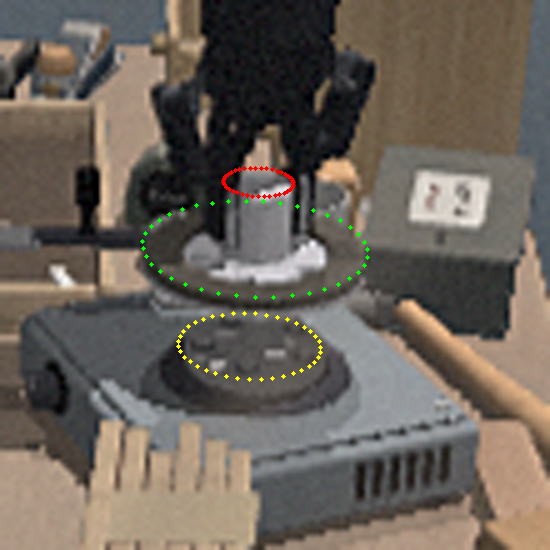

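Emit:
carry_out([
  {"dx": 0.0015, "dy": 0.0008, "dz": -0.008, "ax": 0, "ay": 0.002, "az": 0, "fingers": -1},
  {"dx": 0, "dy": 0, "dz": -0.007, "ax": 0, "ay": 0, "az": 0, "fingers": -1},
  {"dx": 0, "dy": 0, "dz": -0.003, "ax": 0, "ay": 0, "az": 0, "fingers": -1},
  {"dx": 0, "dy": 0, "dz": 0, "ax": 0, "ay": 0, "az": 0, "fingers": -1},
])

```text
time_s: 7.18
tcp_pos: [641.5, 161.3, 301.5]
ee_rot: [[0.326, 0.0, 0.945], [-0.945, 0.001, 0.326], [-0.001, -1.0, 0.0]]
contact_force: [0.5, -0.1, -2.5]
gripper_width: 38.7
```

```bash
python3 st.py
```

```text
7.17 tcp [641.5 161.3 301.5] y [ 2.e-04  6.e-04 -1.e+00] jaw deg 19.03 F [ 0.5 -0.1 -2.5] M [ 0.04 -0.   -0.03] w 38.7 grasp [641.6 161.4 146.5]
```

Now into the nose, slowly.

Emit:
carry_out([
  {"dx": 0, "dy": 0, "dz": -0.002, "ax": 0, "ay": 0, "az": 0, "fingers": -1},
  {"dx": 0, "dy": 0, "dz": -0.002, "ax": 0, "ay": 0, "az": 0, "fingers": -1},
  {"dx": 0, "dy": 0, "dz": -0.001, "ax": 0, "ay": 0, "az": 0, "fingers": -1},
  {"dx": 0, "dy": 0, "dz": 0, "ax": 0, "ay": 0, "az": 0, "fingers": -1},
])

```text
time_s: 7.68
tcp_pos: [641.6, 161.3, 296.4]
ee_rot: [[0.326, 0.001, 0.945], [-0.945, 0.001, 0.326], [-0.0, -1.0, 0.001]]
contact_force: [0.2, 0.1, -2.1]
gripper_width: 39.3
```

```bash
python3 st.py
```

```text
7.67 tcp [641.6 161.3 296.4] y [ 6.e-04  7.e-04 -1.e+00] jaw deg 19.04 F [ 0.2  0.1 -2.1] M [ 0.03 -0.01  0.03] w 39.3 grasp [641.7 161.4 141.4]
```

Emit:
carry_out([
  {"dx": 0, "dy": 0, "dz": -0.0015, "ax": 0, "ay": 0, "az": 0, "fingers": -1},
  {"dx": 0, "dy": 0, "dz": -0.0015, "ax": 0, "ay": 0, "az": 0, "fingers": -1},
  {"dx": 0, "dy": 0, "dz": -0.001, "ax": 0, "ay": 0, "az": 0, "fingers": -1},
  {"dx": 0, "dy": 0, "dz": 0, "ax": 0, "ay": 0, "az": 0, "fingers": -1},
])

```text
time_s: 8.18
tcp_pos: [642.3, 161.5, 293.4]
ee_rot: [[0.326, 0.004, 0.945], [-0.945, 0.002, 0.326], [-0.0, -1.0, 0.004]]
contact_force: [-0.0, -0.0, -1.5]
gripper_width: 39.1
```

```bash
python3 st.py
```

```text
8.18 tcp [642.3 161.5 293.4] y [ 0.0038  0.0016 -1.    ] jaw deg 19.04 F [-0.  -0.  -1.5] M [ 0.1  -0.15  0.  ] w 39.1 grasp [642.9 161.7 138.4]
```

Emit:
carry_out([
  {"dx": 0.0015, "dy": 0.0006, "dz": 0, "ax": -0.001, "ay": 0.004, "az": 0, "fingers": -1},
  {"dx": 0, "dy": 0, "dz": -0.001, "ax": 0, "ay": 0, "az": 0, "fingers": -1},
  {"dx": 0, "dy": 0, "dz": 0, "ax": 0, "ay": 0, "az": 0, "fingers": -1},
])

```text
time_s: 8.55
tcp_pos: [644.0, 162.1, 292.1]
ee_rot: [[0.326, -0.001, 0.945], [-0.945, 0.0, 0.326], [-0.001, -1.0, -0.001]]
contact_force: [1.3, 0.3, -2.1]
gripper_width: 39.0
```

```bash
python3 st.py
```

```text
8.55 tcp [644.  162.1 292.1] y [-7.e-04  4.e-04 -1.e+00] jaw deg 19.03 F [ 1.3  0.3 -2.1] M [ 0.03 -0.29  0.04] w 39.0 grasp [643.9 162.1 137.1]
```

Emit:
carry_out([
  {"dx": 0.0008, "dy": 0.0003, "dz": -0.001, "ax": 0, "ay": 0, "az": 0, "fingers": -1},
  {"dx": 0, "dy": 0, "dz": -0.001, "ax": 0, "ay": 0, "az": 0, "fingers": -1},
  {"dx": 0, "dy": 0, "dz": 0, "ax": 0, "ay": 0, "az": 0, "fingers": -1},
])

```text
time_s: 8.93
tcp_pos: [644.5, 162.4, 289.4]
ee_rot: [[0.326, -0.002, 0.945], [-0.945, -0.0, 0.326], [-0.001, -1.0, -0.002]]
contact_force: [1.9, -0.6, -2.5]
gripper_width: 38.9
```

```bash
python3 st.py
```

```text
8.93 tcp [644.5 162.4 289.4] y [-0.0021 -0.     -1.    ] jaw deg 19.04 F [ 1.9 -0.6 -2.5] M [ 0.03 -0.28  0.05] w 38.9 grasp [644.2 162.3 134.4]
```

Emit:
carry_out([
  {"dx": 0.0005, "dy": 0, "dz": -0.0015, "ax": 0, "ay": -0.002, "az": 0, "fingers": -1},
  {"dx": 0, "dy": 0, "dz": -0.0015, "ax": 0, "ay": 0, "az": 0, "fingers": -1},
  {"dx": 0, "dy": 0, "dz": -0.001, "ax": 0, "ay": 0, "az": 0, "fingers": -1},
  {"dx": 0, "dy": 0, "dz": 0, "ax": 0, "ay": 0, "az": 0, "fingers": -1},
])

```text
time_s: 9.43
tcp_pos: [644.7, 162.3, 284.8]
ee_rot: [[0.326, -0.001, 0.945], [-0.945, -0.0, 0.326], [-0.0, -1.0, -0.001]]
contact_force: [-0.4, 0.1, -2.9]
gripper_width: 39.1
```

```bash
python3 st.py
```

```text
9.43 tcp [644.7 162.3 284.8] y [-1.3e-03 -3.0e-04 -1.0e+00] jaw deg 19.04 F [-0.4  0.1 -2.9] M [ 0.04 -0.01 -0.06] w 39.1 grasp [644.5 162.2 129.8]
```

Centred with no side force. Now the stud-tip region.

Emit:
carry_out([
  {"dx": 0, "dy": 0, "dz": -0.001, "ax": 0, "ay": 0, "az": 0, "fingers": -1},
  {"dx": 0, "dy": 0, "dz": -0.001, "ax": 0, "ay": 0, "az": 0, "fingers": -1},
  {"dx": 0, "dy": 0, "dz": -0.001, "ax": 0, "ay": 0, "az": 0, "fingers": -1},
  {"dx": 0, "dy": 0, "dz": -0.001, "ax": 0, "ay": 0, "az": 0, "fingers": -1},
  {"dx": 0, "dy": 0, "dz": 0, "ax": 0, "ay": 0, "az": 0, "fingers": -1},
])

```text
time_s: 10.05
tcp_pos: [644.6, 162.3, 280.5]
ee_rot: [[0.326, -0.001, 0.945], [-0.945, -0.0, 0.326], [-0.0, -1.0, -0.001]]
contact_force: [-0.0, -0.3, -2.5]
gripper_width: 38.9
```

```bash
python3 st.py
```

```text
10.05 tcp [644.6 162.3 280.5] y [-1.4e-03 -3.0e-04 -1.0e+00] jaw deg 19.03 F [-0.  -0.3 -2.5] M [ 0.02  0.06 -0.01] w 38.9 grasp [644.4 162.2 125.5]
```

Emit:
carry_out([
  {"dx": 0, "dy": 0, "dz": -0.001, "ax": 0, "ay": 0, "az": 0, "fingers": -1},
  {"dx": 0, "dy": 0, "dz": -0.001, "ax": 0, "ay": 0, "az": 0, "fingers": -1},
  {"dx": 0, "dy": 0, "dz": -0.001, "ax": 0, "ay": 0, "az": 0, "fingers": -1},
  {"dx": 0, "dy": 0, "dz": 0, "ax": 0, "ay": 0, "az": 0, "fingers": -1},
])

```text
time_s: 10.55
tcp_pos: [644.6, 162.3, 277.3]
ee_rot: [[0.326, -0.001, 0.945], [-0.945, -0.0, 0.326], [-0.0, -1.0, -0.001]]
contact_force: [0.6, 0.4, -2.2]
gripper_width: 38.8
```

```bash
python3 st.py
```

```text
10.55 tcp [644.6 162.3 277.3] y [-1.3e-03 -3.0e-04 -1.0e+00] jaw deg 19.04 F [ 0.6  0.4 -2.2] M [ 0.01  0.02 -0.01] w 38.8 grasp [644.4 162.2 122.3]
```

Emit:
carry_out([
  {"dx": 0, "dy": 0, "dz": -0.001, "ax": 0, "ay": 0, "az": 0, "fingers": -1},
  {"dx": 0, "dy": 0, "dz": -0.001, "ax": 0, "ay": 0, "az": 0, "fingers": -1},
  {"dx": 0, "dy": 0, "dz": -0.001, "ax": 0, "ay": 0, "az": 0, "fingers": -1},
  {"dx": 0, "dy": 0, "dz": -0.001, "ax": 0, "ay": 0, "az": 0, "fingers": -1},
  {"dx": 0, "dy": 0, "dz": 0, "ax": 0, "ay": 0, "az": 0, "fingers": -1},
])

```text
time_s: 11.18
tcp_pos: [644.7, 162.3, 273.0]
ee_rot: [[0.326, -0.001, 0.945], [-0.945, -0.0, 0.326], [-0.0, -1.0, -0.001]]
contact_force: [-0.4, -0.1, -2.3]
gripper_width: 38.6
```

```bash
python3 st.py
```

```text
11.18 tcp [644.7 162.3 273. ] y [-1.3e-03 -3.0e-04 -1.0e+00] jaw deg 19.03 F [-0.4 -0.1 -2.3] M [-0.02  0.02  0.03] w 38.6 grasp [644.5 162.2 118. ]
```

Emit:
carry_out([
  {"dx": 0, "dy": 0, "dz": -0.0008, "ax": 0, "ay": 0, "az": 0, "fingers": -1},
  {"dx": 0, "dy": 0, "dz": -0.0006, "ax": 0, "ay": 0, "az": 0, "fingers": -1},
  {"dx": 0, "dy": 0, "dz": -0.0005, "ax": 0, "ay": 0, "az": 0, "fingers": -1},
  {"dx": 0, "dy": 0, "dz": 0, "ax": 0, "ay": 0, "az": 0, "fingers": -1},
])

```text
time_s: 11.68
tcp_pos: [644.6, 162.3, 271.0]
ee_rot: [[0.326, -0.001, 0.945], [-0.945, -0.0, 0.326], [-0.0, -1.0, -0.001]]
contact_force: [-0.1, -0.2, -1.8]
gripper_width: 39.3
```

```bash
python3 st.py
```

```text
11.68 tcp [644.6 162.3 271. ] y [-1.3e-03 -3.0e-04 -1.0e+00] jaw deg 19.04 F [-0.1 -0.2 -1.8] M [-0.02  0.   -0.01] w 39.3 grasp [644.4 162.3 116. ]
```

Emit:
carry_out([
  {"dx": 0, "dy": 0, "dz": -0.0005, "ax": 0, "ay": 0, "az": 0, "fingers": -1},
  {"dx": 0, "dy": 0, "dz": -0.0004, "ax": 0, "ay": 0, "az": 0, "fingers": -1},
  {"dx": 0, "dy": 0, "dz": -0.0003, "ax": 0, "ay": 0, "az": 0, "fingers": -1},
  {"dx": 0, "dy": 0, "dz": 0, "ax": 0, "ay": 0, "az": 0, "fingers": -1},
])

```text
time_s: 12.18
tcp_pos: [644.6, 162.2, 270.6]
ee_rot: [[0.326, -0.0, 0.945], [-0.945, -0.0, 0.326], [-0.0, -1.0, -0.0]]
contact_force: [-0.6, -0.0, -1.1]
gripper_width: 38.9
```

```bash
python3 st.py
```

```text
12.18 tcp [644.6 162.2 270.6] y [-5.e-04 -1.e-04 -1.e+00] jaw deg 19.03 F [-0.6 -0.  -1.1] M [-0.01  0.08  0.04] w 38.9 grasp [644.5 162.2 115.6]
```

Emit:
carry_out([
  {"dx": 0, "dy": 0, "dz": 0, "ax": 0, "ay": 0, "az": 0, "fingers": 0.4},
  {"dx": 0, "dy": 0, "dz": 0, "ax": 0, "ay": 0, "az": 0, "fingers": 1},
  {"dx": 0, "dy": 0, "dz": 0, "ax": 0, "ay": 0, "az": 0, "fingers": 1},
  {"dx": 0, "dy": 0, "dz": 0, "ax": 0, "ay": 0, "az": 0, "fingers": 1},
  {"dx": 0, "dy": 0, "dz": 0, "ax": 0, "ay": 0, "az": 0, "fingers": 1},
])

```text
time_s: 12.8
tcp_pos: [645.1, 162.4, 270.9]
ee_rot: [[0.326, 0.001, 0.945], [-0.945, 0.0, 0.326], [-0.0, -1.0, 0.001]]
contact_force: [0.1, -0.5, -0.0]
gripper_width: 85.5
```

```bash
python3 st.py
python3 - <<'E'
from h import *
b=snap("side","s5")[:,:,::-1]
cv2.imwrite("pics/c8.png",cv2.resize(b[130:240,270:380],None,fx=5,fy=5,interpolation=cv2.INTER_CUBIC))
E
```

```text
12.8 tcp [645.1 162.4 270.9] y [ 9.e-04  3.e-04 -1.e+00] jaw deg 19.04 F [ 0.1 -0.5 -0. ] M [-0.    0.    0.06] w 85.5 grasp [645.2 162.4 115.9]
```

View pics/c8.png

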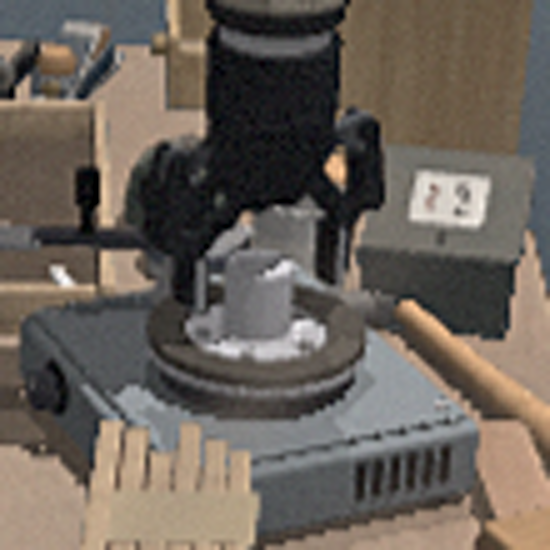

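Emit:
carry_out([
  {"dx": 0, "dy": 0, "dz": 0.02, "ax": 0, "ay": 0, "az": 0, "fingers": 1},
  {"dx": 0, "dy": 0, "dz": 0.04, "ax": 0, "ay": 0, "az": 0, "fingers": 1},
  {"dx": 0, "dy": 0, "dz": 0.03, "ax": 0, "ay": 0, "az": 0, "fingers": 1},
  {"dx": 0, "dy": 0, "dz": 0.01, "ax": 0, "ay": 0, "az": 0, "fingers": 1},
  {"dx": -0.02, "dy": 0, "dz": 0, "ax": 0, "ay": 0, "az": 0.1, "fingers": -0.3},
  {"dx": -0.03, "dy": 0, "dz": 0, "ax": 0, "ay": 0, "az": 0.15, "fingers": -0.3},
  {"dx": -0.03, "dy": 0, "dz": 0, "ax": 0, "ay": 0, "az": 0.15, "fingers": -0.3},
  {"dx": -0.03, "dy": 0, "dz": 0, "ax": 0, "ay": 0, "az": 0.15, "fingers": -0.3},
])

```text
time_s: 13.85
tcp_pos: [532.8, 161.9, 368.6]
ee_rot: [[0.782, -0.003, 0.624], [-0.624, -0.002, 0.782], [-0.001, -1.0, -0.004]]
contact_force: [-0.2, -0.2, 1.2]
gripper_width: 29.6
```

```bash
python3 st.py
python3 - <<'E'
from h import *
b=snap("side","s6")[:,:,::-1];t=snap("top","t6")[:,:,::-1]
q=np.hstack([cv2.resize(t[120:240,150:270],None,fx=3.3,fy=3.3,interpolation=cv2.INTER_CUBIC),cv2.resize(b[130:230,270:370],None,fx=3.96,fy=3.96,interpolation=cv2.INTER_CUBIC)])
cv2.imwrite("pics/c9.png",q)
for c in ("side","top"):
  for n in ["rest_knob","rest_post","grinding_disc","tool_rest"]:
    for r in manip.place_of(c,n)[:1]: print(c,n,round(r["score"],2),w(c,r["point"]).round(1))
E
```

```text
13.85 tcp [532.8 161.9 368.6] y [-0.0034 -0.002  -1.    ] jaw deg 51.42 F [-0.2 -0.2  1.2] M [-0.04  0.01 -0.01] w 29.6 grasp [532.3 161.6 213.6]
side rest_knob 0.73 [561.3 275.6 139.5]
side rest_post 0.66 [614.8 260.7  95.2]
side grinding_disc 0.74 [648.4 162.8  74.1]Traceback (most recent call last):
  File "<stdin>", line 7, in <module>
ValueError: it knows: block_plane, chisel, grinding_disc, masking_roll, nose_tip, rest_knob, rest_post, sharpener, spindle_face
```

View pics/c9.png

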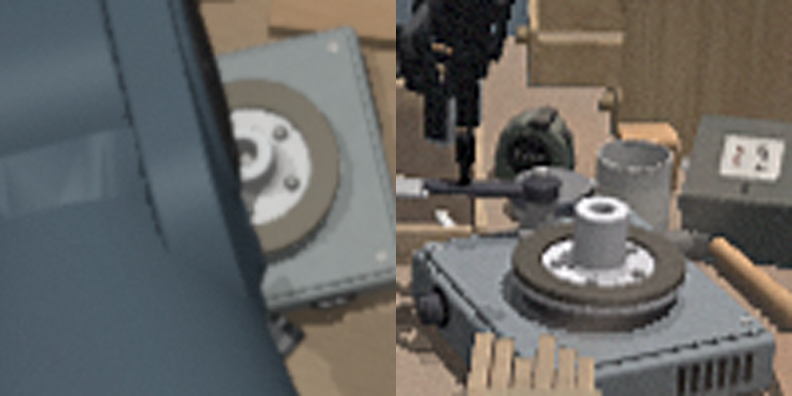

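Emit:
carry_out([
  {"dx": 0.006, "dy": 0.03, "dz": 0, "ax": 0, "ay": 0, "az": 0.13, "fingers": 0},
  {"dx": 0.01, "dy": 0.04, "dz": -0.01, "ax": 0, "ay": 0, "az": 0.16, "fingers": 0},
  {"dx": 0.006, "dy": 0.03, "dz": -0.01, "ax": 0, "ay": 0, "az": 0.16, "fingers": 0},
  {"dx": 0.004, "dy": 0.01, "dz": -0.01, "ax": 0, "ay": 0, "az": 0.08, "fingers": 0},
  {"dx": 0, "dy": 0, "dz": 0, "ax": 0, "ay": 0, "az": 0, "fingers": 0},
  {"dx": 0, "dy": 0, "dz": 0, "ax": 0, "ay": 0, "az": 0, "fingers": 0},
])

```text
time_s: 14.85
tcp_pos: [566.2, 275.3, 335.6]
ee_rot: [[0.989, -0.0, 0.147], [-0.147, -0.002, 0.989], [-0.0, -1.0, -0.002]]
contact_force: [-0.5, -0.5, -0.6]
gripper_width: 42.2
```

```bash
python3 st.py
```

```text
14.85 tcp [566.2 275.3 335.6] y [-4.0e-04 -2.4e-03 -1.0e+00] jaw deg 81.57 F [-0.5 -0.5 -0.6] M [-0.03 -0.02 -0.03] w 42.2 grasp [566.2 274.9 180.6]
```

Emit:
carry_out([
  {"dx": -0.006, "dy": -0.002, "dz": 0, "ax": 0, "ay": 0, "az": 0, "fingers": 0},
  {"dx": 0, "dy": 0, "dz": 0, "ax": 0, "ay": 0, "az": 0, "fingers": 0},
])

```text
time_s: 15.1
tcp_pos: [560.1, 272.1, 336.2]
ee_rot: [[0.989, 0.0, 0.15], [-0.15, -0.002, 0.989], [0.0, -1.0, -0.002]]
contact_force: [0.5, 0.4, 0.8]
gripper_width: 42.7
```

```bash
python3 st.py
python3 - <<'E'
from h import *
b=snap("side","s7")[:,:,::-1]
o=(240,90);f=5
q=cv2.resize(b[o[1]:o[1]+110,o[0]:o[0]+130],None,fx=f,fy=f,interpolation=cv2.INTER_CUBIC)
def d(P,col):
    u=(px("side",P)-o+.5)*f-.5; cv2.circle(q,tuple(int(x) for x in u.round()),3,col,-1)
d([559,272,145],(0,0,255));d([559,272,123],(0,255,0))
cv2.imwrite("pics/c10.png",q)
E
```

```text
15.1 tcp [560.1 272.1 336.2] y [ 0.     -0.0023 -1.    ] jaw deg 81.36 F [0.5 0.4 0.8] M [-0.03  0.06 -0.  ] w 42.7 grasp [560.1 271.7 181.2]
```

View pics/c10.png

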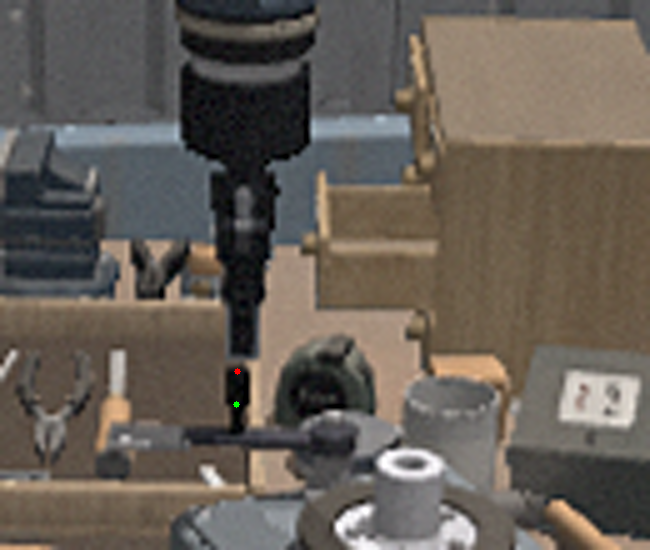

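Emit:
carry_out([
  {"dx": 0, "dy": 0, "dz": -0.01, "ax": 0, "ay": 0, "az": 0, "fingers": 0},
  {"dx": 0, "dy": 0, "dz": -0.006, "ax": 0, "ay": 0, "az": 0, "fingers": 0},
  {"dx": 0, "dy": 0, "dz": -0.005, "ax": 0, "ay": 0, "az": 0, "fingers": 0},
  {"dx": 0, "dy": 0, "dz": 0, "ax": 0, "ay": 0, "az": 0, "fingers": 0},
])

```text
time_s: 15.65
tcp_pos: [560.1, 271.7, 314.0]
ee_rot: [[0.988, 0.001, 0.151], [-0.151, -0.002, 0.988], [0.001, -1.0, -0.002]]
contact_force: [-0.0, -0.3, -0.1]
gripper_width: 42.6
```

```bash
python3 st.py
```

```text
15.65 tcp [560.1 271.7 314. ] y [ 7.0e-04 -2.1e-03 -1.0e+00] jaw deg 81.3 F [-0.  -0.3 -0.1] M [ 0.01 -0.03  0.  ] w 42.6 grasp [560.2 271.4 159. ]
```

Emit:
carry_out([
  {"dx": 0, "dy": 0, "dz": -0.006, "ax": 0, "ay": 0, "az": 0, "fingers": 0},
  {"dx": 0, "dy": 0, "dz": -0.006, "ax": 0, "ay": 0, "az": 0, "fingers": 0},
  {"dx": 0, "dy": 0, "dz": -0.004, "ax": 0, "ay": 0, "az": 0, "fingers": 0},
  {"dx": 0, "dy": 0, "dz": 0, "ax": 0, "ay": 0, "az": 0, "fingers": 0},
], force=20)

```text
time_s: 16.15
tcp_pos: [560.2, 271.8, 296.8]
ee_rot: [[0.989, 0.001, 0.151], [-0.151, -0.002, 0.989], [0.001, -1.0, -0.002]]
contact_force: [-0.3, 0.3, 0.3]
gripper_width: 42.7
```

```bash
python3 st.py
python3 - <<'E'
from h import *
b=snap("side","s8")[:,:,::-1]
o=(240,90);f=5
q=cv2.resize(b[o[1]:o[1]+110,o[0]:o[0]+130],None,fx=f,fy=f,interpolation=cv2.INTER_CUBIC)
cv2.imwrite("pics/c11.png",q)
E
```

```text
16.15 tcp [560.2 271.8 296.8] y [ 6.0e-04 -2.1e-03 -1.0e+00] jaw deg 81.31 F [-0.3  0.3  0.3] M [-0.01 -0.03 -0.02] w 42.7 grasp [560.3 271.5 141.8]
```

View pics/c11.png

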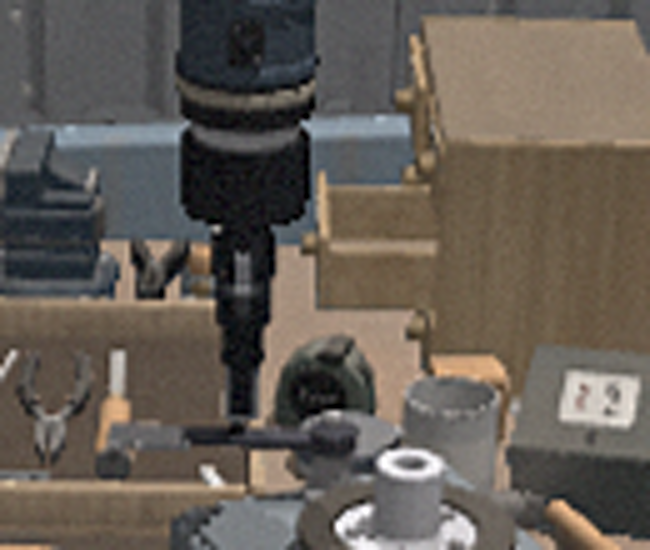

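```bash
cat > arc.py <<'E'
from h import *
import sys
a0=float(sys.argv[1]);st=float(sys.argv[2]);n=int(sys.argv[3])
s=manip.read_state();p=s["tcp_pos"]+155*s["ee_rot"][:,1];C=np.array([618,264.]);r=60
print("now ang",np.degrees(np.arctan2(*(p[:2]-C)[::-1]))%360,"r",np.hypot(*(p[:2]-C)))
prev=p[:2]
for i in range(n):
    a=np.radians(a0+st*i);t=C+r*np.array([np.cos(a),np.sin(a)]);print(round(a0+st*i,1),(t-prev).round(1));prev=t
E
python3 arc.py 178 6 16
```

```text
now ang 172.54846470056944 r 58.13459948511216
178.0 [-2.3 -5.4]
184.0 [ 0.1 -6.3]
190.0 [ 0.8 -6.2]
196.0 [ 1.4 -6.1]
202.0 [ 2.  -5.9]
208.0 [ 2.7 -5.7]
214.0 [ 3.2 -5.4]
220.0 [ 3.8 -5. ]
226.0 [ 4.3 -4.6]
232.0 [ 4.7 -4.1]
238.0 [ 5.1 -3.6]
244.0 [ 5.5 -3. ]
250.0 [ 5.8 -2.5]
256.0 [ 6.  -1.8]
262.0 [ 6.2 -1.2]
268.0 [ 6.3 -0.5]
```

Emit:
carry_out([
  {"dx": 0, "dy": 0, "dz": 0.006, "ax": 0, "ay": 0, "az": 0, "fingers": -0.33},
  {"dx": 0, "dy": 0, "dz": 0, "ax": 0, "ay": 0, "az": 0, "fingers": -0.33},
  {"dx": -0.0023, "dy": -0.0054, "dz": 0, "ax": 0, "ay": 0, "az": 0.1, "fingers": -0.33},
  {"dx": 0.0001, "dy": -0.0063, "dz": 0, "ax": 0, "ay": 0, "az": 0.105, "fingers": -0.33},
  {"dx": 0.0008, "dy": -0.0062, "dz": 0, "ax": 0, "ay": 0, "az": 0.105, "fingers": -0.33},
  {"dx": 0.0014, "dy": -0.0061, "dz": 0, "ax": 0, "ay": 0, "az": 0.105, "fingers": -0.33},
])

```text
time_s: 16.95
tcp_pos: [560.7, 249.1, 304.7]
ee_rot: [[0.962, 0.003, -0.274], [0.274, 0.004, 0.962], [0.004, -1.0, 0.003]]
contact_force: [-0.2, 2.3, -2.0]
gripper_width: 28.8
```

```bash
python3 st.py; python3 arc.py 202 6 6
```

```text
16.95 tcp [560.7 249.1 304.7] y [ 0.0031  0.0039 -1.    ] jaw deg 105.9 F [-0.2  2.3 -2. ] M [ 0.52 -0.03 -0.01] w 28.8 grasp [561.1 249.7 149.7]
now ang 194.10738585828713 r 58.625575106119726
202.0 [ 1.2 -8.2]
208.0 [ 2.7 -5.7]
214.0 [ 3.2 -5.4]
220.0 [ 3.8 -5. ]
226.0 [ 4.3 -4.6]
232.0 [ 4.7 -4.1]
```

Emit:
carry_out([
  {"dx": 0.0012, "dy": -0.008, "dz": -0.001, "ax": -0.004, "ay": 0.003, "az": 0.105, "fingers": -0.33},
  {"dx": 0.0027, "dy": -0.0057, "dz": 0, "ax": 0, "ay": 0, "az": 0.105, "fingers": -0.33},
  {"dx": 0.0032, "dy": -0.0054, "dz": 0, "ax": 0, "ay": 0, "az": 0.105, "fingers": -0.33},
  {"dx": 0.0038, "dy": -0.005, "dz": 0, "ax": 0, "ay": 0, "az": 0.105, "fingers": -0.33},
  {"dx": 0.0043, "dy": -0.0046, "dz": 0, "ax": 0, "ay": 0, "az": 0.105, "fingers": -0.33},
])

```text
time_s: 17.58
tcp_pos: [576.0, 221.4, 304.6]
ee_rot: [[0.68, -0.001, -0.733], [0.733, 0.006, 0.68], [0.003, -1.0, 0.005]]
contact_force: [-0.9, 2.8, -1.6]
gripper_width: 28.4
```

```bash
python3 st.py; python3 arc.py 230 6 7
```

```text
17.57 tcp [576.  221.4 304.6] y [-0.0013  0.0058 -1.    ] jaw deg 137.12 F [-0.9  2.8 -1.6] M [ 0.53  0.15 -0.02] w 28.4 grasp [575.8 222.3 149.6]
now ang 224.64943857561352 r 59.34593654303884
230.0 [ 3.7 -4.3]
236.0 [ 5.  -3.8]
242.0 [ 5.4 -3.2]
248.0 [ 5.7 -2.7]
254.0 [ 5.9 -2. ]
260.0 [ 6.1 -1.4]
266.0 [ 6.2 -0.8]
```

Emit:
carry_out([
  {"dx": 0.0037, "dy": -0.0043, "dz": -0.001, "ax": -0.006, "ay": -0.001, "az": 0.105, "fingers": -0.33},
  {"dx": 0.005, "dy": -0.0038, "dz": 0, "ax": 0, "ay": 0, "az": 0.105, "fingers": -0.33},
  {"dx": 0.0054, "dy": -0.0032, "dz": 0, "ax": 0, "ay": 0, "az": 0.105, "fingers": -0.33},
  {"dx": 0.0057, "dy": -0.0027, "dz": 0, "ax": 0, "ay": 0, "az": 0.105, "fingers": -0.33},
])

```text
time_s: 18.08
tcp_pos: [595.5, 208.2, 304.1]
ee_rot: [[0.308, -0.003, -0.952], [0.952, 0.003, 0.308], [0.002, -1.0, 0.004]]
contact_force: [-1.8, 2.8, -0.6]
gripper_width: 28.7
```

```bash
python3 st.py; python3 arc.py 254 4 6
```

```text
18.07 tcp [595.5 208.2 304.1] y [-0.0028  0.0031 -1.    ] jaw deg 162.09 F [-1.8  2.8 -0.6] M [0.46 0.33 0.  ] w 28.7 grasp [595.1 208.6 149.1]
now ang 247.50658662393215 r 59.92199958510683
254.0 [ 6.4 -2.3]
258.0 [ 4.1 -1. ]
262.0 [ 4.1 -0.7]
266.0 [ 4.2 -0.4]
270.0 [ 4.2 -0.1]
274.0 [4.2 0.1]
```

Emit:
carry_out([
  {"dx": 0.0062, "dy": -0.0023, "dz": 0, "ax": -0.003, "ay": -0.003, "az": 0.1, "fingers": -0.33},
  {"dx": 0.004, "dy": -0.001, "dz": 0, "ax": 0, "ay": 0, "az": 0.06, "fingers": -0.33},
  {"dx": 0.003, "dy": -0.0005, "dz": 0, "ax": 0, "ay": 0, "az": 0.03, "fingers": -0.33},
  {"dx": 0, "dy": 0, "dz": 0, "ax": 0, "ay": 0, "az": 0, "fingers": -0.33},
])

```text
time_s: 18.58
tcp_pos: [608.4, 204.5, 304.1]
ee_rot: [[0.115, -0.002, -0.993], [0.993, 0.001, 0.115], [0.0, -1.0, 0.002]]
contact_force: [0.8, -0.2, -0.3]
gripper_width: 28.7
```

```bash
python3 st.py; python3 arc.py 266 2 5
```

```text
18.57 tcp [608.4 204.5 304.1] y [-2.3e-03  8.0e-04 -1.0e+00] jaw deg 173.39 F [ 0.8 -0.2 -0.3] M [0.02 0.01 0.04] w 28.7 grasp [608.1 204.6 149.1]
now ang 260.4921443592392 r 60.218543865778514
266.0 [ 5.8 -0.5]
268.0 [ 2.1 -0.1]
270.0 [ 2.1 -0. ]
272.0 [2.1 0. ]
274.0 [2.1 0.1]
```

Emit:
carry_out([
  {"dx": 0.003, "dy": -0.0003, "dz": 0, "ax": 0, "ay": 0, "az": 0, "fingers": -0.33},
  {"dx": 0.002, "dy": 0, "dz": 0, "ax": 0, "ay": 0, "az": 0, "fingers": -0.33},
  {"dx": 0, "dy": 0, "dz": 0, "ax": 0, "ay": 0, "az": 0, "fingers": -0.33},
])

```text
time_s: 18.95
tcp_pos: [613.1, 203.8, 304.1]
ee_rot: [[0.117, -0.004, -0.993], [0.993, -0.0, 0.117], [-0.001, -1.0, 0.003]]
contact_force: [-0.9, 0.4, 0.7]
gripper_width: 28.8
```

```bash
python3 st.py
python3 - <<'E'
from h import *
b=snap("side","s9")[:,:,::-1]
cv2.imwrite("pics/c12.png",cv2.resize(b[100:210,260:390],None,fx=5,fy=5,interpolation=cv2.INTER_CUBIC))
E
```

```text
18.95 tcp [613.1 203.8 304.1] y [-3.5e-03 -4.0e-04 -1.0e+00] jaw deg 173.28 F [-0.9  0.4  0.7] M [-0.18  0.33  0.01] w 28.8 grasp [612.6 203.7 149.1]
```

View pics/c12.png

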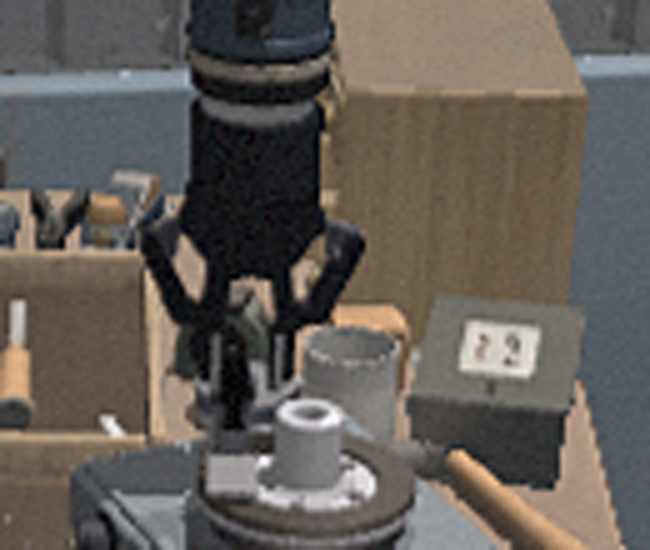

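Emit:
carry_out([
  {"dx": 0.002, "dy": 0, "dz": 0, "ax": 0, "ay": -0.003, "az": 0, "fingers": -0.33},
  {"dx": 0.002, "dy": 0, "dz": 0, "ax": 0, "ay": 0, "az": 0, "fingers": -0.33},
  {"dx": 0, "dy": 0, "dz": 0, "ax": 0, "ay": 0, "az": 0, "fingers": -0.33},
])

```text
time_s: 19.38
tcp_pos: [615.4, 203.7, 303.9]
ee_rot: [[0.117, -0.005, -0.993], [0.993, -0.001, 0.117], [-0.001, -1.0, 0.005]]
contact_force: [-1.5, -0.9, 0.2]
gripper_width: 28.5
```

```bash
python3 st.py
```

```text
19.38 tcp [615.4 203.7 303.9] y [-5.2e-03 -6.0e-04 -1.0e+00] jaw deg 173.31 F [-1.5 -0.9  0.2] M [-0.14  0.32 -0.02] w 28.5 grasp [614.6 203.6 148.9]
```

Emit:
carry_out([
  {"dx": 0.002, "dy": 0, "dz": 0, "ax": 0, "ay": -0.005, "az": 0, "fingers": -0.33},
  {"dx": 0.002, "dy": 0, "dz": 0, "ax": 0, "ay": 0, "az": 0, "fingers": -0.33},
  {"dx": 0.001, "dy": 0, "dz": 0, "ax": 0, "ay": 0, "az": 0, "fingers": -0.33},
])

```text
time_s: 19.75
tcp_pos: [616.5, 203.7, 303.9]
ee_rot: [[0.115, -0.01, -0.993], [0.993, -0.001, 0.115], [-0.002, -1.0, 0.01]]
contact_force: [-5.3, -1.8, 2.9]
gripper_width: 28.7
```

```bash
python3 st.py
```

```text
19.75 tcp [616.5 203.7 303.9] y [-1.020e-02 -6.000e-04 -9.999e-01] jaw deg 173.38 F [-5.3 -1.8  2.9] M [-0.21  1.21 -0.  ] w 28.7 grasp [614.9 203.7 148.9]
```

Emit:
carry_out([
  {"dx": 0.003, "dy": 0, "dz": 0, "ax": 0, "ay": 0, "az": 0, "fingers": -0.33},
  {"dx": 0.002, "dy": 0, "dz": 0, "ax": 0, "ay": 0, "az": 0, "fingers": -0.33},
])

```text
time_s: 20.0
tcp_pos: [618.1, 203.7, 303.6]
ee_rot: [[0.114, -0.019, -0.993], [0.993, -0.001, 0.114], [-0.003, -1.0, 0.019]]
contact_force: [-10.9, -1.4, 6.1]
gripper_width: 28.7
```

```bash
python3 st.py
```

```text
20.0 tcp [618.1 203.7 303.6] y [-1.930e-02 -6.000e-04 -9.998e-01] jaw deg 173.44 F [-10.9  -1.4   6.1] M [-0.23  2.3   0.03] w 28.7 grasp [615.1 203.6 148.7]
```

Emit:
carry_out([
  {"dx": -0.004, "dy": 0, "dz": 0, "ax": 0, "ay": -0.012, "az": 0, "fingers": -0.33},
  {"dx": -0.002, "dy": 0, "dz": 0, "ax": 0, "ay": 0, "az": 0, "fingers": -0.33},
  {"dx": 0, "dy": 0, "dz": 0, "ax": 0, "ay": 0, "az": 0, "fingers": -0.33},
])

```text
time_s: 20.38
tcp_pos: [613.0, 204.3, 304.2]
ee_rot: [[0.114, -0.003, -0.993], [0.993, 0.001, 0.114], [0.0, -1.0, 0.003]]
contact_force: [0.5, -0.1, 0.1]
gripper_width: 28.6
```

```bash
python3 st.py
```

```text
20.38 tcp [613.  204.3 304.2] y [-3.3e-03  7.0e-04 -1.0e+00] jaw deg 173.45 F [ 0.5 -0.1  0.1] M [-0.    0.01  0.02] w 28.6 grasp [612.5 204.4 149.2]
```

Emit:
carry_out([
  {"dx": -0.0025, "dy": 0, "dz": 0.005, "ax": 0, "ay": 0, "az": 0, "fingers": -0.33},
  {"dx": 0, "dy": 0, "dz": 0.02, "ax": 0, "ay": 0, "az": 0, "fingers": -0.33},
  {"dx": 0, "dy": 0, "dz": 0.04, "ax": 0, "ay": 0, "az": 0, "fingers": -0.33},
  {"dx": 0, "dy": 0, "dz": 0.04, "ax": 0, "ay": 0, "az": 0, "fingers": -0.33},
  {"dx": -0.04, "dy": 0.02, "dz": 0.02, "ax": 0, "ay": 0, "az": 0, "fingers": -0.33},
  {"dx": -0.05, "dy": 0.03, "dz": 0, "ax": 0, "ay": 0, "az": 0, "fingers": -0.33},
  {"dx": -0.05, "dy": 0.03, "dz": 0, "ax": 0, "ay": 0, "az": 0, "fingers": -0.33},
  {"dx": -0.05, "dy": 0.03, "dz": 0, "ax": 0, "ay": 0, "az": 0, "fingers": -0.33},
])

```text
time_s: 21.38
tcp_pos: [418.6, 314.5, 434.7]
ee_rot: [[0.121, 0.002, -0.993], [0.993, 0.004, 0.121], [0.004, -1.0, -0.001]]
contact_force: [0.2, 0.8, 0.0]
gripper_width: 28.6
```

Emit:
carry_out([
  {"dx": -0.04, "dy": 0.045, "dz": 0, "ax": 0, "ay": 0, "az": 0, "fingers": -0.33},
  {"dx": -0.04, "dy": 0.045, "dz": 0, "ax": 0, "ay": 0, "az": 0, "fingers": -0.33},
  {"dx": -0.02, "dy": 0.05, "dz": 0, "ax": 0, "ay": 0, "az": 0, "fingers": -0.33},
  {"dx": -0.02, "dy": 0.03, "dz": 0, "ax": 0, "ay": 0, "az": 0, "fingers": -0.33},
  {"dx": 0, "dy": 0, "dz": 0, "ax": 0, "ay": 0, "az": 0, "fingers": -0.33},
  {"dx": 0, "dy": 0, "dz": 0, "ax": 0, "ay": 0, "az": 0, "fingers": -0.33},
])

```text
time_s: 22.12
tcp_pos: [290.4, 490.1, 438.4]
ee_rot: [[0.117, 0.006, -0.993], [0.993, 0.009, 0.117], [0.01, -1.0, -0.005]]
contact_force: [-0.0, -0.5, 0.5]
gripper_width: 28.4
```

```bash
python3 st.py
python3 - <<'E'
from h import *
b=snap("side","s10")[:,:,::-1];t=snap("top","t10")[:,:,::-1]
q=np.hstack([cv2.resize(t[120:240,150:270],None,fx=3.3,fy=3.3,interpolation=cv2.INTER_CUBIC),cv2.resize(b[130:230,270:370],None,fx=3.96,fy=3.96,interpolation=cv2.INTER_CUBIC)])
cv2.imwrite("pics/c13.png",q)
for c in ("side","top"):
  for n in ["rest_knob","rest_post","grinding_disc","chisel_20","masking_roll","block_plane"]:
    for r in manip.place_of(c,n)[:1]: print(c,n,round(r["score"],2),w(c,r["point"]).round(1))
E
```

```text
22.12 tcp [290.4 490.1 438.4] y [ 0.0056  0.0089 -0.9999] jaw deg 173.29 F [-0.  -0.5  0.5] M [-0.08  0.03  0.01] w 28.4 grasp [291.3 491.5 283.4]
side rest_knob 0.54 [606.8 209.7 135.5]
side rest_post 0.61 [615.1 260.7  95.3]
side grinding_disc 0.77 [646.1 163.6  74.9]
side chisel_20 0.73 [334.7 312.4  -2.7]
side masking_roll 0.94 [ 365.4 -231.5    0.9]
side block_plane 0.8 [ 699.2 -154.6    2.7]
top rest_knob 0.75 [604.9 203.7 132.5]
top rest_post 0.98 [616.3 262.2  92.5]
top grinding_disc 0.62 [645.2 159.9  75.5]
top chisel_20 0.92 [338.4 314.8  -0.9]
top masking_roll 0.84 [ 3.638e+02 -2.379e+02 -2.000e-01]
top block_plane 0.61 [ 6.959e+02 -1.587e+02 -1.000e-01]
```

View pics/c13.png

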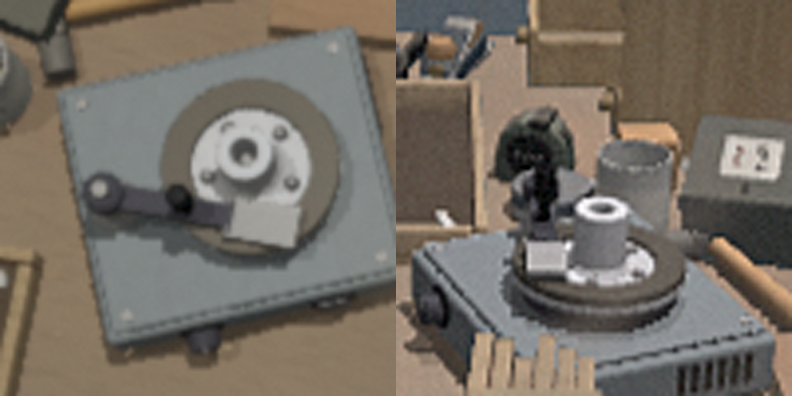

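Run:
```python
from h import *
cv=lambda p:(np.array(p)+.5)/3.3-.5+np.array([150,120])
a=atz("top",cv((101,188)),108);
k=atz("top",cv((179,194)),145);e=atz("top",cv((298,226)),104);e2=atz("top",cv((227,220)),104)
for x in (k,e): d=x-a;print(x.round(1),np.hypot(*d[:2]).round(1),np.degrees(np.arctan2(d[1],d[0]))%360)
P=np.array([618,263.9])
for an in (250,255,258,261.4):
    r=np.radians(an);u=np.array([np.cos(r),np.sin(r)])
    print(an,[((px("top",[*(P+L*u),z])-[150,120]+.5)*3.3-.5).round(0) for L,z in ((0,108),(60,145),(140,104))])
```

```text
[607.8 202.8 145. ] 62.4 260.2230981373461
[595.9 124.7 104. ] 141.4 260.8613332253751
250 [array([102., 189.]), array([171., 209.]), array([286., 262.])]
255 [array([102., 189.]), array([174., 201.]), array([292., 246.])]
258 [array([102., 189.]), array([175., 197.]), array([294., 236.])]
261.4 [array([102., 189.]), array([177., 192.]), array([297., 224.])]
```

Run:
```python
from h import *
print(manip.job_done());
```

```text
the job is handed in; nothing more can be done
None
```

The grinding disc is fully home on the hub, and the tool rest is swung in to its stop. I handed the job in at about 22 s of the 67 s allowed; no verdict is reported.

**Disc:**
- I gripped it by the boss and lifted it over the boards. I turned it 19° to match the studs and lowered it slowly.
- It touched the nose lightly on the way down, with about 2 N of side force, and I re-centred it by about 3 mm. It then went over the studs with no noticeable force.
- It stopped 78.1 mm above where it had rested on the bench, against the 78 mm expected. Both cameras show it flat on the hub with stud heads in the visible holes.

**Tool rest:**
- I pushed it round by the knob between loosely opened fingers until the stop was felt. The force rose to 11 N while the fingertips did not move further.
- The top picture gives an arm direction of about 260.5°, against 261.4° expected at the stop. That is inside the 4° tolerance.

**Other things:** the networks place the chisel, tape roll and block plane within about 3–4 mm of where they were at the start, which is their own error. The gripper ended clear of everything.

**Disagreement:** the top and side cameras differed by a few mm in the hub's position. I settled this by feeling the nose, which put the hub about 4 mm further in x than my top-camera measurement.

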